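Clamp the repaired mould insert and hold the loupe in focus over its weld

TASK

First tighten the wing nut of the strap clamp on the fixture: turn it clockwise, seen from above, until it stops. Then take the hand loupe by its handle from its wooden cradle and hold it level over the mould insert, the lens centred above the weld bead and its middle level with the tip of the brass height pointer, touching neither the fixture nor the pointer, and disturbing nothing else on the table. Finish while still holding the loupe steadily there: do not put it down or let go.

Things in the scene. Friction and masses are not known exactly. Their poses are not given: they have to be found in the camera images.
- fixture: Fixed level steel base plate 220 x 110 x 15 mm; origin: centre of its underside. On its centre line: mould insert 60 x 50 mm over the origin, top 45 mm above the table; grey strap clamp, 26 mm wide, x -98 to -23 mm, top at 55 mm, its wing nut at x = -62 mm; thin gauge post (8 mm, top at 200 mm) at x = +93 mm with the brass pointer. The clamp end is on the robot's side.
- weld (a point): The weld bead to look at: middle of the dark 24 mm row of weld ripples, on the top of the mould insert, 46 mm above the table, straight above the fixture's origin.
- wing_nut (a joint): Angle of the captive steel wing nut, rad; grows clockwise seen from above. 1.4 is its hard stop (fully tight), where the wings stand straight across the strap, along the fixture's y. Starts 0.9 to 1.4 rad short of it. Turns in place without rising or sinking, friction about 0.1 N m; stays where it is left.
- nut_grip (a point): Grip point of the wing nut: on its upright axis, 82.5 mm above the table. x runs along the wings and turns with the nut; z up. The wings form one upright plate 42 mm long, 9 mm thick, from 68.5 to 92.5 mm above the table, to be pinched across the 9 mm from above.
- focus_mark (a point): Tip of the brass pointer (middle of its 4 mm thickness): the marked focal height. The pointer reaches from a 22 mm collar on the gauge post towards the insert; the tip is 55 mm sideways from the line straight up from the bead (fixture x = +55 mm). Its height differs from job to job, 126 to 171 mm above the table. The collar is held by friction only.
- cradle: Fixed wooden cradle of the loupe, base 200 x 70 x 8 mm; origin: centre of its underside; x towards the lens end. Blocks under the lens (40 x 50 mm, centre x = +60 mm) and the handle's end (20 x 40 mm, x = -68 mm, with 8 mm high cheeks beside the handle) have tops 45 mm above the table; between them the handle is free. Stands left or right of the fixture.
- loupe: Hand loupe, 0.08 to 0.14 kg, lying level in its cradle: round clear lens in a steel frame, 68 mm across, straight black handle 14 mm wide with upright sides (x = -48 to -143 mm), all 16 mm thick. Origin: centre of the lens on its underside, 45 mm above the table at the start; x points from handle to lens, z up.
- lens (a point): Centre of the loupe's lens, at the middle of its thickness (8 mm above the underside).
- loupe_grip (a point): Where to grip the loupe: middle of the handle's 14 x 16 mm section, 70 mm behind the lens centre (loupe x = -70 mm, the same height as the lens centre), 53 mm above the table at the start; pinch across the 14 mm from above. Axes as the loupe's.
- pendant: Bystander: grey joystick box 130 x 90 mm, 95 mm high with its stick, on the other side of the fixture from the cradle. Origin: centre of its underside.
- tin: Bystander: low steel tin, 70 mm diameter, 55 mm high. Origin: centre of its underside.
- spare_insert: Bystander: loose spare mould insert, a steel block 60 x 50 x 30 mm with a dark round recess and no weld, beyond the fixture. Origin: centre of its underside.
- brush: Bystander: small brush, about 160 mm long, lying beyond the fixture. Origin: middle of its length, underside.
Mind the look-alikes: they are no part of the job. What is shaped like the loupe but pink or purple is not meant.

How it is judged:
By the outcome, as a careful person would: the job done as asked, in the order asked, and still so for the second after the job is handed in, while the arm keeps its last pose, push and grip.
It also fails if it takes over 51 s, if anything falls off the work surface, if the arm or the gripper's body presses on something with over 40 N, if the wrist force passes 120 N, or if a joint passes its speed limit or range.

ROBOT

A 6-joint arm with a two-finger parallel gripper is mounted at the origin on the work surface. World frame = base frame: x ahead of the robot, y to its left, z up, the work surface at z = 0. Lengths are in m, angles in rad, forces in N, time in s.
With the tool pointing down it reaches from about 0.375 to 0.9 m from the base axis. Payload 3.1 kg.
Tool frame: the origin (TCP) lies between the finger pads; the fingertips stand 8 mm ahead of it and the grasp point (between the pads) lies 11 mm behind it; z points along the fingers, y is the line along which they close (so a half turn about z gives the same grasp; the last joint's range is limited). The gripper opens to 85 mm and grips with 20 to 120 N. Pads are 22 mm wide; open, the fingers measure 114 mm over their backs; the gripper's body (76 mm by 85 mm) begins 54 mm behind the grasp point. The pads swing forward as they close: fully open they stand 13 mm farther back than shut.
Start: joints at [-1.482, 0.527, 1.433, -0, 1.181, -0.178], TCP at [0.165, -0.603, 0.239] pointing down, gripper open.
Joint ranges: [-3.08, 3.08], [-0.75, 2.2], [0.22, 2.44], [-1.43, 4.57], [0, 2.65], [-2.85, 2.85]. Speed limits (rad/s): [2.79, 2.79, 3.14, 3.14, 3.14, 3.14].

INTERFACE

Orientations are given as a unit quaternion [x, y, z, w].
In Python, from station import readout, cams, sign_off gives the robot as it stands.
- The arm moves only by the tool send_rows, never from a script. Its argument "commands" is text: rows parted by semicolons, each of 5 numbers parted by spaces: the finger opening in mm, from 0 to 85.4, then the shift along the tool's x, y, z each as a share of 0.02 m, from -1 to 1, then the turn about the tool's z as a share of 4 degrees, from -1 to 1. In form: grip dx dy dz spin; .... A call has 1 to 20 rows; each row shifts and turns the commanded pose from where the row before left it, along the tool's axes as they then stand; what a row does not reach is not made up. A row lasts 1/12 s, in which the tool goes at most 41.7 mm and 7.16 degrees, less where a joint would pass 70% of its speed; a pose out of reach is approached as far as the arm can. A call with a number of a shift or a turn outside -1 to 1 is refused whole. A call with a gripper value outside its range is refused whole. The fingers move at their own pace and stop on an object; "grip_force" is the grip in N (left out, the last holds). Time passes only in rows, so rows that do not move let the fingers close. It gives the time, the measured TCP pose, the force, the opening and the grip force at its end, in the units of the state.
- readout.sense(): the state, without advancing time (a new reading comes with each control period).
- cams.snapshot(name): name is "side" or "top" or "wrist"; returns a dict with "pixels" (400x640x3 uint8, red, green, blue), "intrinsics" (3x3 intrinsics, pixels), "eye" and "rotation" of the camera in the world. Camera axes: x right, y down, z forward; pixel columns grow to the right and rows downward; lengths in m; the calibration is good to about 2 mm. A picture is of the moment at which its call begins. There is no depth.
- sign_off(): hands the job in; it is judged then, once.
The state is a dict: "t": time; "q": joint angles; "qd": joint speeds; "tau": joint torques, N m; "tcp_pos": TCP position; "tool_rot": TCP orientation; "force": force on the tool from outside, world axes, zero at the start; "ft_torque": the same for the moment, N m; "finger_gap": opening from 0.0 (shut) to 1.0 (fully open); "gripper_force": force on a finger pad.
Only numpy, scipy, OpenCV 4.12 (cv2) and the standard library are available. Lean on these libraries where they do the work, as an engineer would, in place of code of your own. Each camera call takes 0.05 s, during which the arm holds its last target. There are 200 camera calls.

## Working session

There is one attempt and no reset: what is moved stays moved. The work goes in short steps, Python scripts to look and compute and a tool call to move; the robot and the scene stay as the last step left them, time stands still between calls to the robot, and variables do not carry over. Pictures are saved under pics/ and viewed, at most 13 in all, crops included, and the job is handed in when it is done.

Besides the shell and the picture viewer there is one more tool, called after "Request:" as a command line: name --argument value ..., lists and objects as JSON in quotes. send_rows: Moves the arm, as the interface text tells. Its arguments: {"type":"object","properties":{"commands":{"type":"string"},"grip_force":{"type":"number"}},"required":["commands"]}

```bash
mkdir -p pics; cat > h.py <<'E'
import numpy as np, cv2
from station import readout, cams, sign_off
def snap(n,f):
    s=cams.snapshot(n); np.savez('pics/%s.npz'%f,**s)
    cv2.imwrite('pics/%s.png'%f,s['pixels'][:,:,::-1]); return s
def load(f): return dict(np.load('pics/%s.npz'%f))
def onz(s,uv,z):
    d=s['rotation']@np.linalg.solve(s['intrinsics'],[uv[0],uv[1],1]); e=s['eye']
    return e+d*(z-e[2])/d[2]
def proj(s,p):
    c=s['rotation'].T@(np.array(p)-s['eye']); c=s['intrinsics']@c; return c[:2]/c[2]
E
python3 - <<'E'
from h import *
for n in('top','side'):
    s=snap(n,n+'0'); print(s['eye'],s['rotation'],s['intrinsics'])
print(readout.sense())
E
```

```text
[0.38460563 0.11714864 1.41612381] [-0.70233773  0.70853429 -0.04640849  0.05046896] [[429.05667807   0.         325.55962683]
 [  0.         429.05667807 190.33579912]
 [  0.           0.           1.        ]]
[0.01140221 1.1715661  0.83578521] [-0.22287951  0.84311502 -0.47595101  0.11380873] [[502.34994979   0.         316.27016044]
 [  0.         502.34994979 200.38160159]
 [  0.           0.           1.        ]]
{'t': 0.1, 'q': array([-1.48249583e+00,  5.28370180e-01,  1.43376673e+00,  3.65679249e-05,
        1.18142181e+00, -1.78465942e-01]), 'qd': array([ 0.00055395, -0.00193851, -0.00314348,  0.00135056,  0.0005781 ,
        0.00075152]), 'tau': array([-5.00323440e-04, -4.43305242e+01, -1.78586072e+01, -2.55766272e-04,
        3.88158645e-03, -6.26285711e-06]), 'tcp_pos': array([ 0.16476081, -0.60224147,  0.23843569]), 'tool_rot': array([ 9.91118085e-01,  1.32981105e-01,  6.11941132e-05, -9.81271781e-04]), 'force': array([ 0.56534795, -0.21492502, -0.54208429]), 'ft_torque': array([0.02677849, 0.02935435, 0.04343547]), 'gripper_force': 0.0, 'finger_gap': 1.0012697754587594}
```

View pics/top0.png

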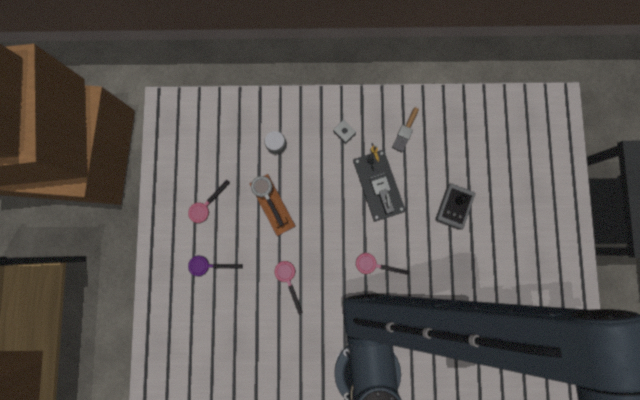

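View pics/side0.png

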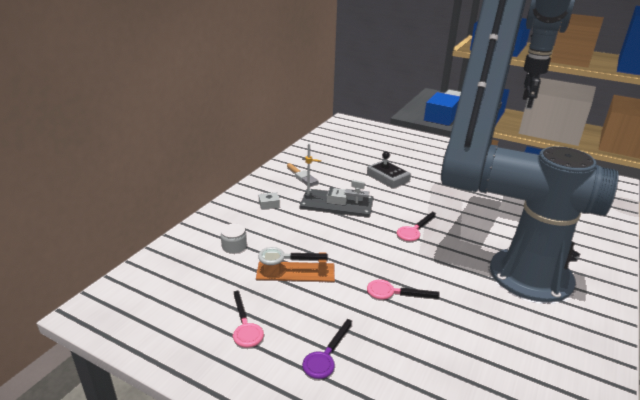

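The top view shows the fixture around (380,185), the cradle and loupe at (272,203), the tin at (275,142) and the pendant at (455,205). The rotation is a quaternion, so I'll fix the helper and enlarge the views.

```bash
sed -i "s/^    s=cams.snapshot(n);/    s=cams.snapshot(n); s['rotation']=R.from_quat(s['rotation']).as_matrix();/; 1a from scipy.spatial.transform import Rotation as R" h.py
python3 - <<'E'
from h import *
a=snap('top','top1');b=snap('side','side1')
A=a['pixels'][130:240,240:410,::-1]; B=b['pixels'][135:285,240:400,::-1]
A=cv2.resize(A,None,fx=4.7,fy=4.7,interpolation=cv2.INTER_CUBIC);cv2.imwrite('pics/c1.png',cv2.convertScaleAbs(A,alpha=1.4))
B=cv2.resize(B,None,fx=4,fy=4,interpolation=cv2.INTER_CUBIC);cv2.imwrite('pics/c2.png',cv2.convertScaleAbs(B,alpha=1.2))
E
```

```text
(no output)
```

View pics/c1.png

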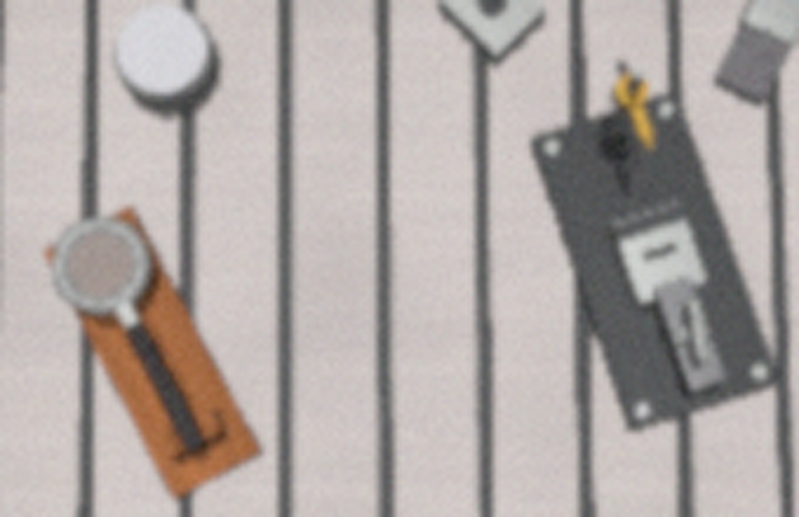

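View pics/c2.png

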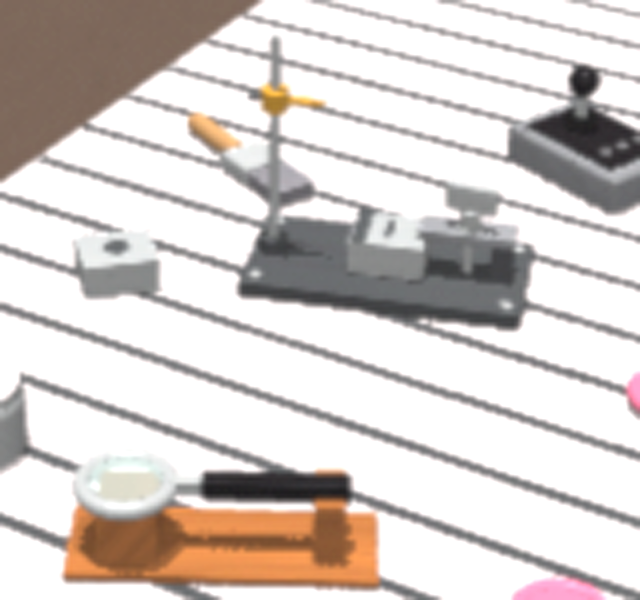

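The crops show:
- **Fixture:** the bolts are at crop1 (551,147), (667,110), (643,411) and (760,372), and the weld is at (660,252).
- **Wing nut:** at about (692,335), with the wings roughly along the strap.
- **Lens and handle:** the lens is at (102,266) and the handle end at (197,450).
- **Pointer:** in the side crop the tip is at (323,103).

```bash
cat > m.py <<'E'
from h import *
a=load('top1');b=load('side1')
T=lambda x,y,z:onz(a,((x+.5)/4.7-.5+240,(y+.5)/4.7-.5+130),z)
S=lambda x,y:((x+.5)/4-.5+240,(y+.5)/4-.5+135)
B=[T(551,147,.015),T(667,110,.015),T(643,411,.015),T(760,372,.015)]
o=np.mean(B,0);dx=(B[0]+B[1]-B[2]-B[3]);th=np.arctan2(dx[1],dx[0])
print('fix',o,th,'weld',T(660,252,.046),'bolts',[np.round(R.from_euler('z',-th).apply(p-o)*1000) for p in B])
ux=np.array([np.cos(th),np.sin(th),0])
print('nut',o-.062*ux,'img',T(692,335,.0925))
l=T(102,266,.061);h=T(197,450,.061);d=l-h;print('lens',l,'len',np.linalg.norm(d),'yaw',np.arctan2(d[1],d[0]))
C=[T(132,208,.008),T(262,453,.008),T(180,499,.003)];print('cr',C,np.linalg.norm(C[0]-C[1]),np.linalg.norm(C[1]-C[2]),np.arctan2(*(C[0]-C[1])[1::-1]))
p=o+.055*ux
for z in np.arange(.12,.18,.01): print(round(z,3),proj(b,[p[0],p[1],z]))
print('obs',S(323,103), S(134,486),proj(b,l-[0,0,.008]), proj(b,[*(o-.062*ux)[:2],.0925]),S(474,190))
E
python3 m.py
```

```text
fix [ 0.59523216 -0.05192212  0.015     ] 0.31078205940797116 weld [ 0.59524516 -0.05180663  0.046     ] bolts [array([99., 43.,  0.]), array([ 98., -43.,   0.]), array([-98.,  43.,   0.]), array([-98., -43.,   0.])]
nut [ 0.53620229 -0.07088192  0.015     ] img [ 0.5325046  -0.06574429  0.0925    ]
lens [0.58684666 0.3293732  0.061     ] len 0.14145593262656528 yaw 0.48018030085424096
cr [array([0.63614791, 0.31687994, 0.008     ]), array([0.46190796, 0.22441362, 0.008     ]), array([0.43064704, 0.28199023, 0.003     ])] 0.1972551140726283 0.06570625572230823 0.48789228488848824
0.12 [320.5895904  167.86759327]
0.13 [320.67068642 164.95905394]
0.14 [320.75233594 162.03066332]
0.15 [320.83454464 159.08221747]
0.16 [320.91731828 156.11350966]
0.17 [321.00066272 153.12433031]
obs (320.375, 160.375) (273.125, 256.125) [272.30432532 254.44482491] [358.01433173 179.98982364] (358.125, 182.125)
```

Request:
send_rows --commands "60 0.89 -0.74 0 0;60 0.89 -0.74 0 0;60 0.89 -0.74 0 0;60 0.89 -0.74 0 0;60 0.89 -0.74 0 0;60 0.89 -0.74 0 0;60 0.89 -0.74 0 0;60 0.89 -0.74 0 0;60 0.89 -0.74 0 0;60 0.89 -0.74 0 0;60 0.89 -0.74 0 0;60 0.89 -0.74 0 0;60 0.89 -0.74 0 0;60 0.89 -0.74 0 0"

```text
t: 1.37
tcp_pos: [0.351, -0.3362, 0.2393]
tool_rot: [0.991, 0.133, -0.0, -0.0]
force: [0.1, 0.3, -0.7]
finger_gap: 0.704
gripper_force: 0.0
```

Request:
send_rows --commands "60 0.89 -0.74 0 0;60 0.89 -0.74 0 0;60 0.89 -0.74 0 0;60 0.89 -0.74 0 0;60 0.89 -0.74 0 0;60 0.89 -0.74 0 0;60 0.89 -0.74 0 0;60 0.89 -0.74 0 0;60 0.89 -0.74 0 0;60 0.89 -0.74 0 0;60 0.89 -0.74 0 0;60 0.89 -0.74 0 0;60 0.89 -0.74 0 0;60 0.89 -0.74 0 0"

```text
t: 2.53
tcp_pos: [0.5367, -0.0706, 0.2392]
tool_rot: [0.991, 0.133, -0.0, -0.0]
force: [0.2, -0.2, -0.0]
finger_gap: 0.699
gripper_force: 0.0
```

Request:
send_rows --commands "60 0 0 0 -1;60 0 0 0 -1;60 0 0 0 -1;60 0 0 0 -1;60 0 0 0 -1;60 0 0 0 -1;60 0 0 0 -1;60 0 0 0 -1;60 0 0 0 -1;60 0 0 0 -1;60 0 0 0 -1;60 0 0 0 -1;60 0 0 0 -1;60 0 0 0 -1;60 0 0 0 -1;60 0 0 0 -1;60 0 0 0 -1;60 0 0 0 -1;60 0 0 0 -1;60 0 0 0 -1"

```text
t: 4.2
tcp_pos: [0.5361, -0.0717, 0.2392]
tool_rot: [0.672, 0.74, -0.0, -0.0]
force: [0.2, -0.2, 0.6]
finger_gap: 0.701
gripper_force: 0.0
```

Request:
send_rows --commands "60 0 0 0 -1;60 0 0 0 -1;60 0 0 0 -1;60 0 0 0 -1;60 0 0 0 -1;60 0 0 0 -1;60 0 0 0 -1;60 0 0 0 -1;60 0 0 0 -1;60 0 0 0 -1;60 0 0 0 -1;60 0 0 0 -1;60 0 0 0 -1;60 0 0 0 -1;60 0 0 0 -1;60 0 0 0 -1;60 0 0 0 -1;60 0 0 0 -1;60 0 0 0 -1;60 0 0 0 0"

```text
t: 5.87
tcp_pos: [0.5362, -0.0717, 0.2392]
tool_rot: [0.075, 0.997, 0.0, -0.0]
force: [-0.2, 0.9, -0.5]
finger_gap: 0.706
gripper_force: 0.0
```

```bash
python3 - <<'E'
from h import *
s=snap('wrist','w1'); print(s['eye'],s['rotation'].round(3)); print(proj(s,[.5362,-.0709,.0925]))
r=readout.sense(); print(r['tcp_pos'],R.from_quat(r['tool_rot']).as_matrix().round(3),r['q'],r['t'])
E
```

```text
[ 0.46836681 -0.06160013  0.37520999] [[ 0.151  0.953  0.264]
 [ 0.988 -0.146 -0.041]
 [-0.     0.267 -0.964]]
[319.09531934 191.91197798]
[ 0.53620448 -0.07167618  0.23919746] [[-0.988  0.153 -0.   ]
 [ 0.153  0.988  0.   ]
 [ 0.     0.    -1.   ]] [-3.39544069e-01  4.14937136e-01  1.64376314e+00  1.10868346e-05
  1.08319363e+00 -1.75683195e+00] 5.9167
```

View pics/w1.png

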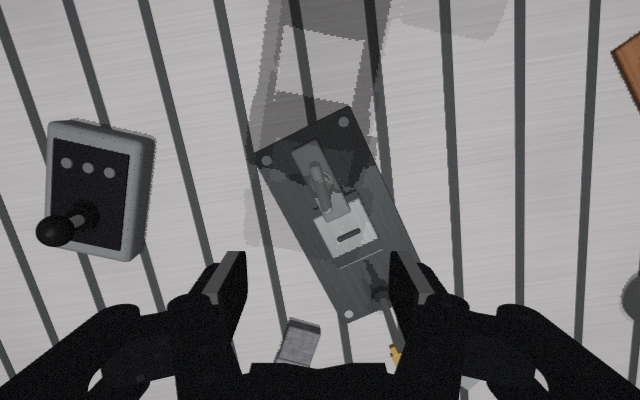

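The wing nut appears near (320,188), against a prediction of (319,192). I'll zoom in for its angle.

```bash
python3 - <<'E'
from h import *
s=load('w1');A=s['pixels'][100:260,240:400,::-1]
A=cv2.convertScaleAbs(cv2.resize(A,None,fx=3.75,fy=3.75,interpolation=cv2.INTER_CUBIC),alpha=1.8);cv2.imwrite('pics/c3.png',A)
E
```

```text
(no output)
```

View pics/c3.png

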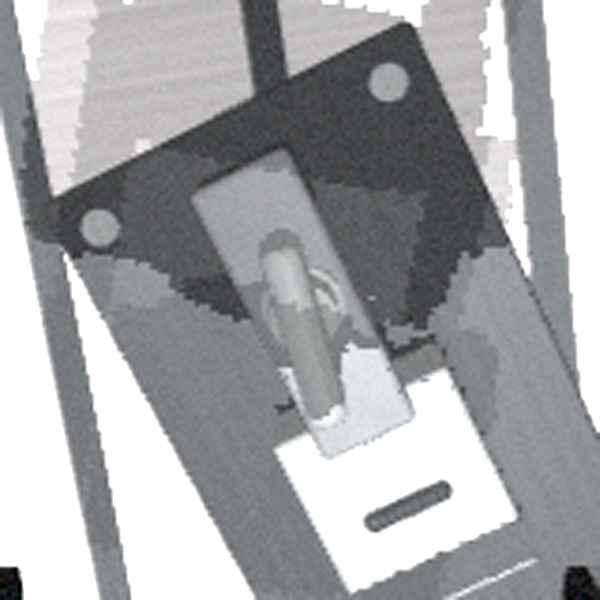

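In this crop the wing tops run from (282,250) to (325,415), the weld slot is at (408,506), and the near bolts are at (100,228) and (388,82).

```bash
python3 - <<'E'
from h import *
s=load('w1');W=lambda x,y,z:onz(s,((x+.5)/3.75-.5+240,(y+.5)/3.75-.5+100),z)
a=W(282,250,.0925);b=W(325,415,.0925);d=b-a
print(a,b,'mid',(a+b)/2,np.linalg.norm(d),'yaw',np.arctan2(d[1],d[0]))
print('weld',W(408,506,.046));e=W(100,228,.015);f=W(388,82,.015);d=f-e;print((e+f)/2,np.linalg.norm(d),np.arctan2(d[1],d[0])-np.pi/2)
th=.311;print('top pred bolts mid',np.array([.5952,-.0519])-.098*np.array([np.cos(th),np.sin(th)]))
E
```

```text
[ 0.51486004 -0.07110295  0.0925    ] [ 0.55256593 -0.06736016  0.0925    ] mid [ 0.53371299 -0.06923156  0.0925    ] 0.03789119950213478 yaw 0.09893869095851134
weld [ 0.59429412 -0.05042972  0.046     ]
[ 0.50102129 -0.08039614  0.015     ] 0.08626340176474999 0.3110862042440181
top pred bolts mid [ 0.50190125 -0.08188906]
```

Request:
send_rows --commands "45 0 0 0 -0.91;45 0 0 0 -0.91;45 0 0 0 -0.91;45 0 0 0 -0.91;45 0.04 0.085 0.6 0;45 0 0 0.9 0;45 0 0 0.9 0;45 0 0 0.9 0;45 0 0 0.9 0;45 0 0 0.9 0;45 0 0 0.9 0;45 0 0 0.9 0;45 0 0 0.7 0;45 0 0 0.5 0;45 0 0 0.28 0;45 0 0 0 0;45 0 0 0 0" --grip_force 40

```text
t: 7.33
tcp_pos: [0.5356, -0.0702, 0.0719]
tool_rot: [-0.051, 0.999, -0.0, 0.0]
force: [0.3, -0.1, 0.6]
finger_gap: 0.529
gripper_force: 0.0
```

Request:
send_rows --commands "25 0 0 0 0;25 0 0 0 0;15 0 0 0 0;15 0 0 0 0;5 0 0 0 0;5 0 0 0 0;2 0 0 0 0;2 0 0 0 0"

```text
t: 8.0
tcp_pos: [0.5357, -0.0693, 0.0727]
tool_rot: [-0.051, 0.999, 0.0, 0.001]
force: [-0.1, 4.5, 5.0]
finger_gap: 0.165
gripper_force: 38.9
```

Request:
send_rows --commands "0 0 0 0 0;0 0 0 0 0;0 0 0 0 0"

```text
t: 8.25
tcp_pos: [0.5357, -0.0693, 0.0727]
tool_rot: [-0.051, 0.999, 0.0, 0.001]
force: [0.5, 4.6, 4.0]
finger_gap: 0.162
gripper_force: 38.9
```

```bash
python3 - <<'E'
from h import *
s=snap('wrist','w2'); print(readout.sense())
A=s['pixels'][40:360,160:480,::-1]
cv2.imwrite('pics/c4.png',cv2.convertScaleAbs(cv2.resize(A,(600,600)),alpha=1.8))
E
```

```text
{'t': 8.3, 'q': array([-0.33627201,  0.66956451,  1.77661413,  0.00208481,  0.69446896,
       -2.00991132]), 'qd': array([-1.07066961e-03, -5.97759262e-04,  7.06099554e-04,  3.47291882e-04,
       -1.49874739e-03,  2.69854452e-05]), 'tau': array([ -2.4223166 , -39.16486859,  -9.10844207,  -0.88864362,
        -0.37361168,  -0.05434468]), 'tcp_pos': array([ 0.53572025, -0.06926602,  0.07269948]), 'tool_rot': array([-5.05991962e-02,  9.98718705e-01,  4.39315510e-04,  6.89805079e-04]), 'force': array([0.12494441, 4.59012414, 5.0583083 ]), 'ft_torque': array([ 0.84047067,  0.00986305, -0.08386631]), 'gripper_force': 38.945412039756775, 'finger_gap': 0.16778711272174243}
```

View pics/c4.png

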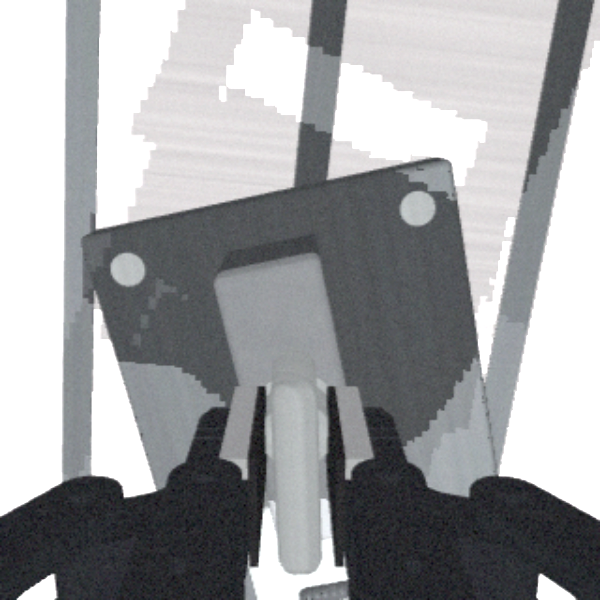

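The wings look aligned with the pads, but the fingers stopped at a 14 mm gap. The tips are probably on the wider hub, so I'll open, rise 6 mm and grip again.

Request:
send_rows --commands "30 0 0 0 0;30 0 0 0 0;30 0 0 -0.3 0;30 0 0 0 0;15 0 0 0 0;8 0 0 0 0;2 0 0 0 0;0 0 0 0 0;0 0 0 0 0;0 0 0 0 0"

```text
t: 9.13
tcp_pos: [0.5354, -0.0693, 0.0787]
tool_rot: [-0.051, 0.999, 0.001, 0.0]
force: [-0.6, 4.4, 7.6]
finger_gap: 0.097
gripper_force: 48.7
```

Request:
send_rows --commands "0 0 0.05 0 0;0 0 0 0 0.5;0 0 0 0 0.8;0 0 0 0 0.8;0 0 0 0 0.8;0 0 0 0 0.8;0 0 0 0 0.8;0 0 0 0 0.8;0 0 0 0 0.8;0 0 0 0 0.8;0 0 0 0 0.8;0 0 0 0 0"

```text
t: 10.13
tcp_pos: [0.5354, -0.0688, 0.0787]
tool_rot: [0.217, 0.976, 0.0, 0.0]
force: [-0.1, 2.0, 7.5]
finger_gap: 0.093
gripper_force: 48.5
```

```bash
python3 - <<'E'
from h import *
r=readout.sense(); print(r['tcp_pos'],R.from_quat(r['tool_rot']).as_matrix()[:,0],r['force'],r['ft_torque'],r['q'],r['finger_gap'])
E
```

```text
[ 0.5354017  -0.0688334   0.07868604] [-9.05757878e-01  4.23795261e-01 -4.93351512e-04] [-0.05897001  2.00789232  7.4984811 ] [ 0.31984079  0.19313807 -0.11122418] [-3.35230025e-01  6.58864181e-01  1.77459296e+00  7.35977962e-04
  7.07590541e-01 -1.46895421e+00] 0.09306398522941856
```

Request:
send_rows --commands "0 0 0 0 0.8;0 0 0 0 0.8;0 0 0 0 0.8;0 0 0 0 0.8;0 0 0 0 0.8;0 0 0 0 0.8;0 0 0 0 0.8;0 0 0 0 0.8;0 0 0 0 0.8;0 0 0 0 0.8;0 0 0 0 0.8;0 0 0 0 0.8;0 0 0 0 0.8;0 0 0 0 0.8;0 0 0 0 0"

```text
t: 11.38
tcp_pos: [0.5358, -0.0685, 0.0787]
tool_rot: [0.573, 0.82, 0.001, 0.0]
force: [1.4, 4.0, 7.4]
finger_gap: 0.091
gripper_force: 48.4
```

```bash
cat > r.py <<'E'
from h import *
r=readout.sense(); x=R.from_quat(r['tool_rot']).as_matrix()[:,0]; print(r['t'],r['tcp_pos'].round(4),'yaw',np.arctan2(x[1],x[0]),r['force'],r['ft_torque'],r['tau'][5],r['q'][5],r['finger_gap'])
E
python3 r.py
```

```text
11.3833 [ 0.5358 -0.0685  0.0787] yaw 1.9216229937950016 [1.40605715 3.98635924 7.43479054] [ 0.5727937   0.08802487 -0.02076532] 0.16550664324313402 -0.6870289124630625 0.09072471936263872
```

Request:
send_rows --commands "0 0 0 0 0.4;0 0 0 0 0.4;0 0 0 0 0.4;0 0 0 0 0.4;0 0 0 0 0;0 0 0 0 0"

```text
t: 11.88
tcp_pos: [0.5359, -0.0684, 0.0788]
tool_rot: [0.615, 0.789, 0.0, 0.001]
force: [1.3, 4.1, 7.4]
finger_gap: 0.098
gripper_force: 63.4
```

```bash
python3 r.py
```

```text
11.8833 [ 0.5359 -0.0684  0.0788] yaw 1.8170217854413697 [1.3173604  4.07509312 7.44487009] [ 0.77567266 -0.06476563  0.99139536] 0.9672244638204575 -0.5803953018800668 0.09825811067127893
```

Torque jumped to about 1 Nm with the wings across the strap, so the nut is on its stop. Next I open and rise.

Request:
send_rows --commands "45 0 0 0 0;45 0 0 0 0;45 0 0 0 0;45 0 0 0 0;45 0 0 -0.4 0;45 0 0 -0.8 0;45 0 0 -1 0;45 0 0 -1 0;45 0 0 -1 0;45 0 0 -1 0;45 0 0 -1 0;45 0 0 -1 0;45 0 0 -1 0;45 0 0 -0.8 0;45 0 0 0 0"

```text
t: 13.13
tcp_pos: [0.5371, -0.0698, 0.2615]
tool_rot: [0.617, 0.787, 0.001, 0.004]
force: [-0.5, -0.8, 0.5]
finger_gap: 0.526
gripper_force: 0.0
```

```bash
python3 r.py; python3 - <<'E'
from h import *
s=snap('wrist','w3'); u=proj(s,[.5355,-.0690,.0925]).round().astype(int); print(u,proj(s,[.5948,-.0511,.046]))
A=s['pixels'][max(0,u[1]-80):u[1]+80,u[0]-80:u[0]+80,::-1]
cv2.imwrite('pics/c5.png',cv2.convertScaleAbs(cv2.resize(A,None,fx=3.75,fy=3.75,interpolation=cv2.INTER_CUBIC),alpha=1.6))
E
```

```text
13.1333 [ 0.5371 -0.0698  0.2615] yaw 1.8123111313411395 [-0.5096097  -0.77704179  0.48756574] [ 0.00778109 -0.06090091 -0.00583585] -3.1181887152342824e-05 -0.5771927119411515 0.5264697343304712
[316 183] [378.07458871 169.46973682]
```

View pics/c5.png

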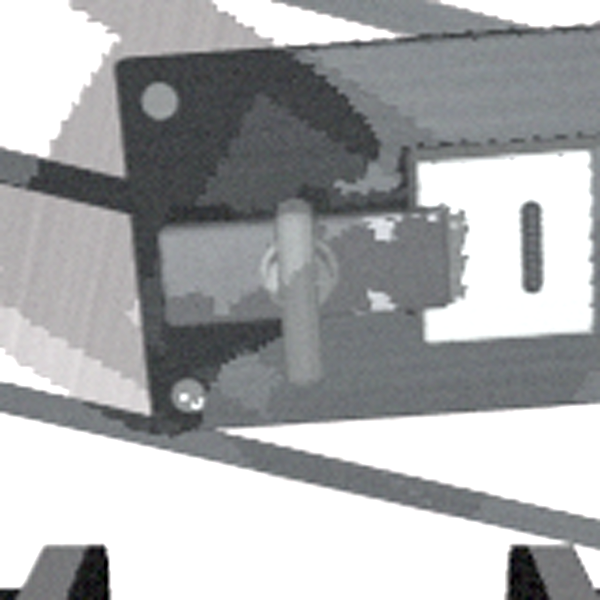

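In the crop the wings run from (293,210) to (304,378), square across the strap, so the nut is tight. Next I move over the loupe handle.

Request:
send_rows --commands "60 0.945 0.2 0 0;60 0.945 0.2 0 0;60 0.945 0.2 0 0;60 0.945 0.2 0 0;60 0.945 0.2 0 0;60 0.945 0.2 0 0;60 0.945 0.2 0 0;60 0.945 0.2 0 0;60 0.945 0.2 0 0;60 0.945 0.2 0 0;60 0.945 0.2 0 0;60 0.945 0.2 0 0;60 0.945 0.2 0 0;60 0.945 0.2 0 0;60 0.945 0.2 0 0;60 0.945 0.2 0 0;60 0.945 0.2 0 0;60 0.945 0.2 0 0;60 0.945 0.2 0 0"

```text
t: 14.77
tcp_pos: [0.522, 0.2982, 0.2559]
tool_rot: [0.617, 0.787, -0.001, -0.001]
force: [0.2, -0.7, 0.3]
finger_gap: 0.701
gripper_force: 0.0
```

Request:
send_rows --commands "60 0 0 0 1;60 0 0 0 1;60 0 0 0 1;60 0 0 0 1;60 0 0 0 1;60 0 0 0 1;60 0 0 0 1;60 0 0 0 1;60 0 0 0 1;60 0 0 0 1;60 0 0 0 1;60 0 0 0 1;60 0 0 0 1;60 0 0 0 1;60 0 0 0 1;60 0 0 0 1;60 0 0 0 1;60 0 0 0 1;60 0 0 0 1;60 0 0 0 0"

```text
t: 16.43
tcp_pos: [0.5222, 0.2973, 0.256]
tool_rot: [0.971, 0.24, -0.002, 0.0]
force: [0.4, -0.3, 0.0]
finger_gap: 0.702
gripper_force: 0.0
```

```bash
python3 r.py; python3 - <<'E'
from h import *
s=snap('wrist','w4'); print(proj(s,[.5248,.2968,.061]),proj(s,[.5868,.3294,.061]),s['eye'])
cv2.imwrite('pics/w4b.png',cv2.convertScaleAbs(s['pixels'][:,:,::-1],alpha=1.6))
E
```

```text
16.4333 [0.5222 0.2973 0.256 ] yaw 0.4847089418267232 [ 0.40271054 -0.3442103   0.00186765] [-0.04417115  0.03737268 -0.01458101] 0.3979361616075039 1.417878210777916 0.7021813020755885
[319.9377555  174.93904158] [320.03872521  97.42634438] [0.5816459  0.32889231 0.39180557]
```

View pics/w4b.png

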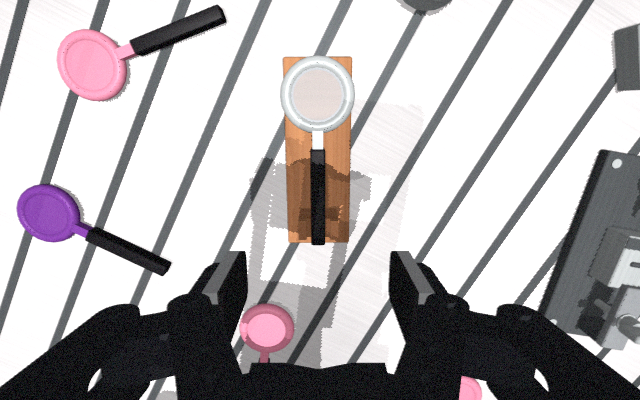

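The loupe lies straight in view: lens centre at (318,94), handle from (318,150) to (318,244).

```bash
python3 - <<'E'
from h import *
s=load('w4');print(s['rotation'].round(3))
l=onz(s,(318,94),.061);h=onz(s,(318,244),.061);f=onz(s,(318,151),.061);d=l-h
y=np.arctan2(d[1],d[0]);print(l,h,np.linalg.norm(d),np.linalg.norm(l-f),y,'grip',l-.07*d/np.linalg.norm(d))
E
```

```text
[[ 0.465 -0.852 -0.24 ]
 [-0.885 -0.448 -0.126]
 [-0.     0.271 -0.962]]
[0.58853625 0.33236107 0.061     ] [0.46209052 0.26590617 0.061     ] 0.1428452858192346 0.05044880858711904 0.483886384405884 grip [0.5265727  0.29979546 0.061     ]
```

Request:
send_rows --commands "50 0.23 0 0.4 0;50 0 0 0.8 0;50 0 0 1 0;50 0 0 1 0;50 0 0 1 0;50 0 0 1 0;50 0 0 1 0;50 0 0 1 0;50 0 0 1 0;50 0 0 1 0;50 0 0 0.9 0;50 0 0 0.6 0;50 0 0 0 0;50 0 0 0 0" --grip_force 60

```text
t: 17.65
tcp_pos: [0.5268, 0.2998, 0.0428]
tool_rot: [0.971, 0.241, -0.001, 0.0]
force: [0.4, 0.1, 1.2]
finger_gap: 0.584
gripper_force: 0.0
```

Request:
send_rows --commands "30 0 0 0 0;25 0 0 0 0;20 0 0 0 0;16 0 0 0 0;13 0 0 0 0;10 0 0 0 0;8 0 0 0 0;6 0 0 0 0;6 0 0 0 0;6 0 0 0 0"

```text
t: 18.48
tcp_pos: [0.5277, 0.3001, 0.0449]
tool_rot: [0.971, 0.241, 0.001, -0.0]
force: [-1.3, 0.5, 6.3]
finger_gap: 0.153
gripper_force: 59.3
```

```bash
python3 r.py
```

```text
18.4833 [0.5277 0.3001 0.0449] yaw 0.48600675063366616 [-1.33871779  0.51918223  6.27423394] [-0.05114184  0.06925968 -0.00675749] -0.003859449498122558 1.4179301895513376 0.15261680568712377
```

Request:
send_rows --commands "6 0 0 -0.3 0;6 0 0 -0.6 0;6 0 0 -0.9 0;6 0 0 -1 0;6 0 0 -1 0;6 0 0 -1 0;6 0 0 -1 0;6 0 0 -1 0;6 0 0 -0.9 0;6 0 0 -0.7 0;6 0 0 -0.4 0;6 0 0 0 0"

```text
t: 19.48
tcp_pos: [0.5281, 0.3003, 0.2222]
tool_rot: [0.971, 0.241, 0.002, -0.0]
force: [0.9, 0.2, -0.6]
finger_gap: 0.146
gripper_force: 58.4
```

Request:
send_rows --commands "6 -0.15 0.3 0 0;6 -0.3 0.6 0 0;6 -0.46 0.9 0 0;6 -0.46 0.9 0 0;6 -0.46 0.9 0 0;6 -0.46 0.9 0 0;6 -0.46 0.9 0 0;6 -0.46 0.9 0 0;6 -0.46 0.9 0 0;6 -0.46 0.9 0 0;6 -0.46 0.9 0 0;6 -0.46 0.9 0 0;6 -0.46 0.9 0 0;6 -0.46 0.9 0 0;6 -0.46 0.9 0 0;6 -0.46 0.9 0 0;6 -0.46 0.9 0 0;6 -0.46 0.9 0 0;6 -0.46 0.9 0 0;6 -0.3 0.6 0 0"

```text
t: 21.15
tcp_pos: [0.5312, -0.0797, 0.2185]
tool_rot: [0.971, 0.24, -0.001, -0.0]
force: [0.6, 0.4, -1.1]
finger_gap: 0.148
gripper_force: 58.5
```

Request:
send_rows --commands "6 -0.15 0.3 0 0;6 0 0 0 0;6 0 0 0 0"

```text
t: 21.4
tcp_pos: [0.5321, -0.0838, 0.2192]
tool_rot: [0.971, 0.24, -0.001, -0.001]
force: [-0.4, 1.1, -1.1]
finger_gap: 0.147
gripper_force: 58.5
```

```bash
python3 r.py
```

```text
21.4 [ 0.5321 -0.0838  0.2192] yaw 0.4851437366198221 [-0.42538394  1.09118523 -1.07454883] [-0.0458325   0.00218939  0.04900561] -0.01000338583253324 0.7213104667957613 0.14724457765095147
```

Request:
send_rows --commands "6 0.14 -0.05 -0 0;6 0 0 0.5 0;6 0 0 0.7 0;6 0 0 0.7 0;6 0 0 0.5 0;6 0 0 0.3 0;6 0 0 0 0;6 0 0 0 0"

```text
t: 22.07
tcp_pos: [0.5347, -0.0814, 0.1654]
tool_rot: [0.971, 0.241, -0.0, -0.0]
force: [0.1, 0.0, -0.4]
finger_gap: 0.152
gripper_force: 58.5
```

```bash
python3 r.py; python3 - <<'E'
from h import *
a=snap('side','s5');b=snap('wrist','w5');c=snap('top','t5')
f=lambda s,x0,y0,w,h,k,al:cv2.convertScaleAbs(cv2.resize(s['pixels'][y0:y0+h,x0:x0+w,::-1],None,fx=k,fy=k,interpolation=cv2.INTER_CUBIC),alpha=al)
A=f(a,280,130,100,75,8,1.1);cv2.imwrite('pics/c6.png',A)
A=f(b,220,0,200,150,2,1.6);B=f(c,340,130,50,37.5.__int__(),8,1.4)
C=np.zeros((300,800,3),np.uint8);C[:300,:400]=A;C[:296,400:]=B;cv2.imwrite('pics/c7.png',C)
E
```

```text
22.0667 [ 0.5347 -0.0814  0.1654] yaw 0.4865208284516773 [ 0.09700728  0.03026819 -0.44331962] [-0.04619663  0.03582672 -0.01228583] -0.00019142809833283536 0.7264028508237269 0.15210501850499125
```

View pics/c6.png

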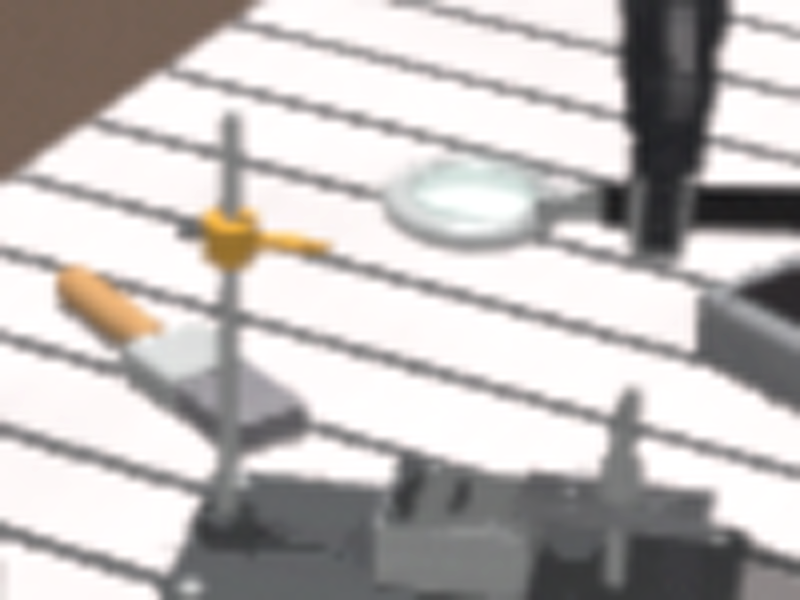

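View pics/c7.png

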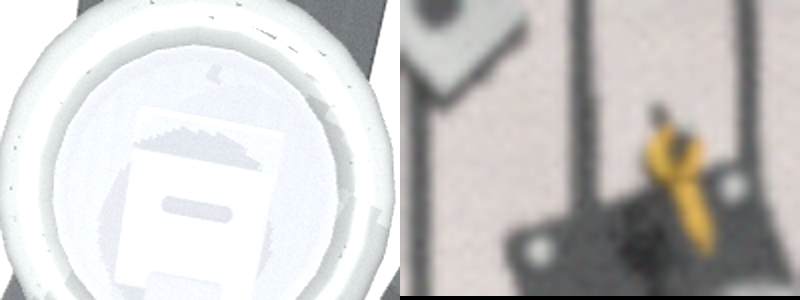

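The side crop shows the lens ring spanning x 383–547 and y 155–250, with its centre near (465,202), and the pointer tip at (325,246). The wrist crop shows the lens centre near (196,185) and the weld slot at (197,209).

```bash
python3 - <<'E'
from h import *
a=load('s5');b=load('w5')
S=lambda x,y:np.array(((x+.5)/8-.5+280,(y+.5)/8-.5+130))
W=lambda x,y,z:onz(b,(x/2+220,y/2),z)
tcp=np.array([.5347,-.0814,.1654])
zl=.1735
l=W(196,185,zl);print('lens wrist',l,np.linalg.norm((l-tcp)[:2]))
print('weld wrist',W(197,209,.046))
exp=tcp+[.068*np.cos(.486),.068*np.sin(.486),.0081];print('exp',exp)
print('side obs lens',S(465,202),'proj exp',proj(a,exp),proj(a,l))
fx=np.array([.5945,-.0500]);th=.311;p=fx+.055*np.array([np.cos(th),np.sin(th)])
bias=S(465,202)-proj(a,exp)
for z in np.arange(.135,.166,.005): print(round(z,3),proj(a,[*p,z])+bias)
print('tip',S(325,246))
# checks of bias with nut top and insert
print(proj(a,[.5355,-.0687,.0925])+bias, S(632,390), proj(a,[*(fx+.093*np.array([np.cos(th),np.sin(th)])),.2])+bias,S(232,112))
E
```

```text
lens wrist [ 0.59760958 -0.04837808  0.1735    ] 0.07104971288998067
weld wrist [ 0.59432988 -0.05069716  0.046     ]
exp [ 0.59482616 -0.04963769  0.1735    ]
side obs lens [337.6875 154.8125] proj exp [338.89154825 154.28865455] [337.86863333 154.23354921]
0.135 [319.41630546 164.32822955]
0.14 [319.45709111 162.86038063]
0.145 [319.49801635 161.38750822]
0.15 [319.53908188 159.90958648]
0.155 [319.58028844 158.4265894 ]
0.16 [319.62163675 156.93849079]
0.165 [319.66312754 155.44526428]
tip [320.1875 160.3125]
[356.71772491 180.87000157] [358.5625 178.3125] [307.45206157 143.56837035] [308.5625 143.5625]
```

Request:
send_rows --commands "6 -0.19 0 0 0;6 0 0 0.3 0;6 0 0 0.4 0;6 0 0 0.35 0;6 0 0 0.19 0;6 0 0 0 0;6 0 0 0 0;6 0 0 0 0"

```text
t: 22.88
tcp_pos: [0.5315, -0.0836, 0.1408]
tool_rot: [0.971, 0.241, 0.0, 0.0]
force: [0.0, 0.0, -1.9]
finger_gap: 0.151
gripper_force: 58.5
```

```bash
python3 r.py; python3 - <<'E'
from h import *
a=snap('side','s6');b=snap('wrist','w6');o=load('side1');c5=load('s5')
P=a['pixels'].astype(int);r=P[125:185,290:335]
m=(r[...,0]-r[...,2]>60); ys,xs=np.nonzero(m);
for x in range(xs.min(),xs.max()+1): print(x+290,ys[xs==x].min()+125 if (xs==x).any() else None,ys[xs==x].max()+125 if (xs==x).any() else None,end=' | ')
for nm in('s5','s6'):
    s=load(nm); d=(np.abs(s['pixels'].astype(int)-o['pixels']).max(2)>25)[130:190,322:346]
    y,x=np.nonzero(d);print('\n',nm,'cols',x.min()+322,'rows by col',[(c+322,y[x==c].min()+130,y[x==c].max()+130) for c in np.unique(x)])
tcp=readout.sense()['tcp_pos'];l=tcp+[.0629,.0330,.0081];print('lens',l,'side',proj(a,l),'wrist lens',proj(b,l),'wrist weld',proj(b,[.5944,-.0504,.046]))
for z in(-.008,.008):
  C=[proj(a,l+[.034*np.cos(t),.034*np.sin(t),z]) for t in np.linspace(0,6.3,200)];print(np.min(C,0),np.max(C,0))
# wrist circles
g=cv2.cvtColor(b['pixels'],cv2.COLOR_RGB2GRAY)[0:230,180:460]
w5=load('w5');
print(cv2.HoughCircles(cv2.medianBlur(g,5),cv2.HOUGH_GRADIENT,1.5,200,param1=80,param2=30,minRadius=50,maxRadius=120))
E
```

```text
22.8833 [ 0.5315 -0.0836  0.1408] yaw 0.48608089107443203 [ 0.02742674  0.04382274 -1.8886196 ] [-0.05753837  0.0437288  -0.00362491] -0.00014102732166065834 0.7208993103036762 0.15051512328206387
290 164 168 | 291 164 168 | 292 165 169 | 293 165 170 | 294 166 171 | 295 167 171 | 296 168 171 | 297 169 171 | 298 170 171 | 299 170 170 | 300 None None | 301 None None | 302 None None | 303 None None | 304 None None | 305 157 158 | 306 156 161 | 307 156 162 | 308 157 163 | 309 157 162 | 310 156 162 | 311 156 161 | 312 159 160 | 313 159 160 | 314 159 160 | 315 159 160 | 316 159 160 | 317 159 160 | 318 160 161 | 319 160 161 | 320 160 160 | 
 s5 cols 328 rows by col [(np.int64(328), np.int64(153), np.int64(157)), (np.int64(329), np.int64(154), np.int64(158)), (np.int64(330), np.int64(152), np.int64(159)), (np.int64(331), np.int64(151), np.int64(159)), (np.int64(332), np.int64(151), np.int64(189)), (np.int64(333), np.int64(150), np.int64(189)), (np.int64(334), np.int64(150), np.int64(189)), (np.int64(335), np.int64(150), np.int64(189)), (np.int64(336), np.int64(150), np.int64(189)), (np.int64
[... 832 characters left out ...]
 np.int64(156), np.int64(189)), (np.int64(338), np.int64(157), np.int64(189)), (np.int64(339), np.int64(157), np.int64(189)), (np.int64(340), np.int64(157), np.int64(189)), (np.int64(341), np.int64(158), np.int64(189)), (np.int64(342), np.int64(158), np.int64(189)), (np.int64(343), np.int64(157), np.int64(189)), (np.int64(344), np.int64(157), np.int64(189)), (np.int64(345), np.int64(159), np.int64(189))]
lens [ 0.59454758 -0.05063755  0.14923376] side [338.77136474 161.4479954 ] wrist lens [319.32723035  91.68693781] wrist weld [318.08064785  97.44242576]
[327.39615374 158.73934818] [349.92648858 169.0912573 ]
[327.56553464 154.05143009] [350.22080088 164.27799366]
[[[138.75  95.25  82.4 ]]]
```

```bash
python3 - <<'E'
from h import *
def grey(n): return cv2.cvtColor(load(n)['pixels'],cv2.COLOR_RGB2GRAY)
a=load('s6');g=grey('s6');tcp=np.array([.5315,-.0836,.1408]);yaw=.486
l=tcp+[.0629,.0330,.0081];u=np.array([np.cos(yaw),np.sin(yaw),0]);v=np.array([-u[1],u[0],0])
for X in(-.05,-.056,-.09,-.1,-.11,-.12,-.13,-.14):
    t=proj(a,l+X*u-v*0.007+[0,0,.008]);t2=proj(a,l+X*u+v*.007+[0,0,-.008]);print(X,'top(far)',t.round(1),'bot(near)',t2.round(1))
print(g[154:182:1,350:384:3].T)
print('ring rows',g[150:176,334:346:3].T)
print('tip',g[154:166,316:325])
E
```

```text
-0.05 top(far) [355.5 158.6] bot(near) [355.4 165.4]
-0.056 top(far) [357.5 158.6] bot(near) [357.4 165.5]
-0.09 top(far) [368.7 158.9] bot(near) [368.7 165.8]
-0.1 top(far) [372.1 159. ] bot(near) [372.  165.9]
-0.11 top(far) [375.4 159.1] bot(near) [375.3 166. ]
-0.12 top(far) [378.7 159.2] bot(near) [378.7 166.1]
-0.13 top(far) [382.  159.3] bot(near) [382.  166.2]
-0.14 top(far) [385.3 159.4] bot(near) [385.3 166.3]
[[231 231 231 231 228 207 151 161 117 111 127 188 225 230 226 198 138 200
  229 231 231 232 232 231 231 222 134 142]
 [231 232 231 231 231 228 205 128 114 117 143 211 228 230 230 223 159 143
  221 231 231 232 232 231 232 231 220 130]
 [227 231 231 231 231 221 117  58  54  55  64 115 200 229 230 230 222 151
  144 221 231 231 231 231 229 225 214 176]
 [131 172 144 137 132 113  77  70  71  72  78  91 126 145 170 199 226 218
  128 150 225 230 231 226 186 140 132 133]
 [ 33  34  36  42  37  36  38  37  38  38  36  36  35  38  69 146 223 225
  199 133 181 228 230 231 232 232 232 232]
 [ 37  36  39  43  36  42  60  60  61  68  69  70  78  92 104 155 219 225
  223 195 134 195
[... 948 characters left out ...]
230 226]
 [227 231 230 231 230 228 217 218 206 205 220 234 235 235 231 212 182 143
  154 227 231 231 231 231 231 231]
 [191 228 230 230 231 230 225 198 197 200 210 231 235 234 224 205 172 130
  130 197 230 232 232 232 231 231]]
tip [[226 226 226 225 222 221 217 188 149]
 [226 226 226 227 227 226 226 224 222]
 [226 226 226 226 226 226 226 226 226]
 [226 226 226 226 226 226 226 226 226]
 [223 224 225 226 226 225 225 226 226]
 [199 205 213 219 220 223 226 226 227]
 [163 162 156 168 180 201 224 226 227]
 [148 136 116 117 135 178 214 219 224]
 [218 191 150 138 127 128 130 150 197]
 [227 226 222 217 196 178 149 139 137]
 [228 228 228 227 226 225 224 220 200]
 [228 228 228 228 228 229 230 229 227]]
```

Side-view edges put the lens mid-height at about 0.149 m and the pointer tip at 0.148–0.149 m, and the lens is centred within about 1 mm. I'll hold briefly, check that it's steady, and hand in.

Request:
send_rows --commands "6 0 0 0.02 0;6 0 0 0 0;6 0 0 0 0;6 0 0 0 0;6 0 0 0 0;6 0 0 0 0"

```text
t: 23.48
tcp_pos: [0.5314, -0.0836, 0.1406]
tool_rot: [0.971, 0.241, 0.0, 0.0]
force: [0.3, 0.5, -0.8]
finger_gap: 0.147
gripper_force: 58.5
```

```bash
python3 r.py; python3 -c "
from station import sign_off
print(sign_off())"
```

```text
23.4833 [ 0.5314 -0.0836  0.1406] yaw 0.4860067816447598 [ 0.26842274  0.48557627 -0.76608014] [ 0.0367811   0.08086763 -0.00584967] 4.557059263277097e-07 0.7209432889404348 0.1467865095141591
the job is handed in; nothing more can be done
None
```

I turned the wing nut to its stop and handed the job in at 23.5 s with the loupe held level over the weld bead; by my measurements the lens is within about 1 mm of centre and of the pointer-tip height (about 0.149 m), and the verdict was not shown.

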